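Slide the glued finial stand into its curing bay

ROBOT

A 6-joint arm with a two-finger parallel gripper is mounted at the origin on the work surface. World frame = base frame: x ahead of the robot, y to its left, z up, the work surface at z = 0. Lengths are in mm, angles in rad, forces in N, time in s.
With the tool pointing down it reaches from about 350 to 975 mm from the base axis. Payload 7.1 kg.
Tool frame: the origin (TCP) lies midway between the tips of the shut fingers; the grasp point (between the pads) lies 19 mm behind it (ctrl.grasp_offset is the distance from the TCP to the grasp point, in mm); z points along the fingers, y is the line along which they close (so a half turn about z gives the same grasp; the last joint's range is limited). The gripper opens to 88 mm and grips with 3 to 60 N. Pads are 20 mm wide; open, the fingers measure 115 mm over their backs; the gripper's body (75 mm by 178 mm) begins 61 mm behind the grasp point.
Start: joints at [-1.328, 0.423, 1.63, -0, 1.089, -0.019], TCP at [161.781, -603.682, 222.675] pointing down, gripper open.
Joint ranges: [-3, 3], [-0.9, 2.11], [0.09, 2.58], [-1.31, 4.45], [0.11, 2.69], [-2.54, 2.54]. Speed limits (rad/s): [2.39, 2.39, 3.01, 3.14, 3.14, 3.14].

INTERFACE

Orientations are given as a rotation vector (axis times angle).
In Python, from workcell import sensors, viewer, ctrl gives the robot as it stands. The module is installed in compiled form; this text tells all that it offers.
- The arm moves only by the shell command python3 -m handwheel 'ROWS'. ROWS is JSON, a list of rows, each a list of 7 numbers: the shift along the tool's x, y, z in mm, then the turn, a rotation vector about the tool's x, y, z in rad, then the closure, from 0 (fully open) to 1 (shut). In form: [[x, y, z, rx, ry, rz, jaw], ...]. A call has 1 to 10 rows; each row shifts and turns the commanded pose from where the row before left it, along the tool's axes as they then stand; what a row does not reach is not made up. A row lasts 1/8 s, in which the tool goes at most 62.5 mm and 10.7 degrees, less where a joint would pass 70% of its speed; a pose out of reach is approached as far as the arm can. A call is refused whole if a number of a shift passes 62.5 or a number of a turn 0.188, either way. A call with a gripper value outside its range is refused whole. The fingers move at their own pace and stop on an object; the grip force is fixed at half the most. Time passes only in rows, so rows that do not move let the fingers close. It gives the time, the measured TCP pose, the force, the opening and the grip force at its end, in the units of the state.
- sensors.get_obs(): the state, without advancing time (a new reading comes with each control period).
- viewer.get_image(name): name is "scene" or "top" or "wrist"; returns a dict with "frame" (384x512x3 uint8, blue, green, red), "fov_y" (degrees; the focal length in pixels is half the picture's height over the tangent of half this angle, whatever the lens; pixels are square), "cx", "cy" (the principal point, pixels), "R" (3x3) and "t" (3): a world point X has camera coordinates R X + t. Camera axes: x right, y down, z forward; pixel columns grow to the right and rows downward; lengths in mm; the calibration is good to about 2 mm. A picture is of the moment at which its call begins. There is no depth.
- ctrl.close_job(): hands the job in; it is judged then, once.
The state is a dict: "t": time; "qpos": joint angles; "qvel": joint speeds; "joint_torque": joint torques, N m; "ee_pos": TCP position; "orientation": TCP orientation; "ft_force": force on the tool from outside, world axes, zero at the start; "moment": the same for the moment, N m; "width": finger opening in mm; "grasp_force": force on a finger pad.
Only numpy, scipy, OpenCV 4.12 (cv2) and the standard library are available. Lean on these libraries where they do the work, as an engineer would, in place of code of your own. Each camera call takes 0.05 s, during which the arm holds its last target. There are 200 camera calls.

TASK

The rose quartz finial has just been glued on top of its tall narrow brass stand. Push the stand low down, on its round brass foot only, so that it slides upright over the counter into the open side of the brown bakelite bay until the foot is fully home against the bay's back wall. Do not lift or tip it, do not touch the slim post or the finial, leave the other things where they are, and finish clear of everything.

Things in the scene. Friction and masses are not known exactly. Their poses are not given: they have to be found in the camera images.
- stand: The tall finial stand, 160 mm high, 0.42 kg. Its foot is an upright brass cylinder 46 mm in diameter and 26 mm high (plain cylindrical side; a low cone on top up to 30 mm). It stands free on the counter and slides with friction. Pushed up on the post, more than about 30 mm above the counter, it may tip over. Origin: centre of the foot's underside; z is up along the post.
- finial: The upper part, fixed on the foot: a slim brass post 12 mm in diameter from 29 to 95 mm above the counter, a brass collar 22 mm in diameter, and on it the pink rose quartz finial, up to 30 mm in diameter, topping out at 160 mm. Same origin and axes as the stand. It may not be touched; a gripper pointing straight down behind the foot may run into it with its body, so tilt the fingertips forward (25 to 40 degrees) in the direction of the push.
- bay: Brown bakelite curing bay, fixed on the counter: three straight walls 20 mm high and 8 mm thick (open front, no raised floor). Its axes: x points from the open front to the back wall, z up. Origin: the point on the counter where the foot's centre stands when it is home and centred. Back wall's inner face at x = +23 mm; side walls' inner faces at y = +-33 mm, from x = +23 to -29 mm; from there short lips flare outward, ending near x = -47 mm, y = +-50 mm.
- bead_cup: Brass bead cup, loose, 60 mm across the rim, 45 mm high, to one side of the bay. Origin: centre of its underside. To be left alone.
- jar: Hexagonal glass jar of black onyx beads with a brass lid, loose, about 62 mm across its corners, 62 mm high, to the other side of the bay. Origin: centre of its underside. To be left alone.
- pliers: Round-nose pliers with blue handles lying flat on the counter, loose, about 130 mm long, 40 mm wide, 12 mm high. Origin: underside of the pivot; x points towards the jaws' tips (38 mm), handles reach back to x = -91 mm. To be left alone.

How it is judged (in metres and radians):
At the end, for the whole second after the job is handed in: The stand is upright (within 0.05 rad) and still on the counter between the bay's side walls, with its foot within 5 mm of the back wall (x of stand in the frame of bay between -0.005 and 0.004 m and y of stand in the frame of bay between -0.013 and 0.013 m and height (world z) of stand below 0.004 m and angle between stand's own z axis and vertical below 0.05 rad and linear speed of stand below 0.01 m/s); the robot touches nothing.
It fails at once if the stand tips by more than 0.2 rad (angle between stand's own z axis and vertical above 0.2 rad).
It fails at once if the stand is lifted off the counter (8 mm) (height (world z) of stand above 0.008 m).
It fails at once if the robot touches the post or the finial (over 0.3 N) (contact force between any of the fingers, the arm and finial above 0.3 N).
It fails at once if the bead cup, the jar or the pliers are moved by more than 10 mm (distance of any of bead_cup, jar, pliers from where it was at the start of the episode above 0.01 m).
It also fails if it takes over 54 s, if anything falls off the work surface, if the arm or the gripper's body presses on something with over 40 N, if the wrist force passes 120 N, or if a joint passes its speed limit or range.

## Working session

There is one attempt and no reset: what is moved stays moved. The work goes in short steps, Python scripts to look and compute and a shell command to move; the robot and the scene stay as the last step left them, time stands still between calls to the robot, and variables do not carry over. Pictures are saved under pics/ and viewed, at most 10 in all, crops included, and the job is handed in when it is done.

```bash
mkdir -p pics; python3 - <<'E'
from workcell import sensors, viewer
import cv2,pickle
o=sensors.get_obs();print(o)
d={}
for n in("scene","top","wrist"):
    im=viewer.get_image(n);d[n]=im;cv2.imwrite(f"pics/{n}0.png",im["frame"]);print(n,im["fov_y"],im["cx"],im["cy"],im["R"],im["t"])
pickle.dump(d,open("d0.pkl","wb"))
E
```

```text
{'t': 0.0, 'qpos': array([-1.32800927e+00,  4.23875337e-01,  1.63070115e+00,  7.68551621e-06,
        1.08854316e+00, -1.90111480e-02]), 'qvel': array([ 2.02669979e-04,  6.40492436e-04,  7.28795350e-05, -4.92460493e-04,
        4.20275804e-04,  8.01421662e-04]), 'joint_torque': array([ 1.56443137e-03, -5.44622576e+01, -2.73666286e+01,  6.43655215e-02,
        2.27767322e-02, -1.30658823e-04]), 'ee_pos': array([ 161.64865171, -603.16270027,  221.87575725]), 'orientation': array([-3.11321164e+00, -4.09854561e-01,  2.57066444e-04]), 'ft_force': array([ 0.07311426, -0.14316736, -0.42372079]), 'moment': array([ 0.0492238 , -0.02755587,  0.04048191]), 'grasp_force': 0.0, 'width': 87.8954911111439}
scene 52.03665120582617 257.0572752028426 190.11418546335287 [[-0.07300471  0.99702495  0.02472958]
 [ 0.53649424  0.06016189 -0.84175678]
 [-0.84074029 -0.04818493 -0.53929025]] [ -16.12590422 -315.87114788 1335.39126508]
top 56.94828834427172 253.7284189016027 186.65007864801748 [[ 0.08741243 -0.99616326  0.00422091]
 [-0.97291836 -0.08628134 -0.21444207]
 [ 0.2139835   0.0146383  -0.97672759]] [ 37.70869032 642.21006854 606.57309945]
wrist 62.46508569639816 253.69493327011847 191.81760738617217 [[ 2.58495091e-01 -9.66012462e-01 -4.59852514e-04]
 [-9.34036953e-01 -2.50060177e-01  2.55038975e-01]
 [-2.46485819e-01 -6.54968037e-02 -9.66930664e-01]] [-624.49618807  -30.85080078  388.98998691]
```

View pics/top0.png

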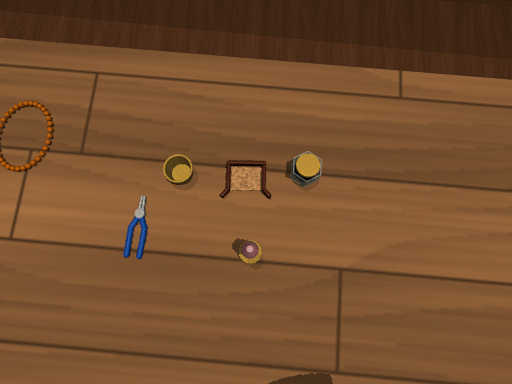

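View pics/scene0.png

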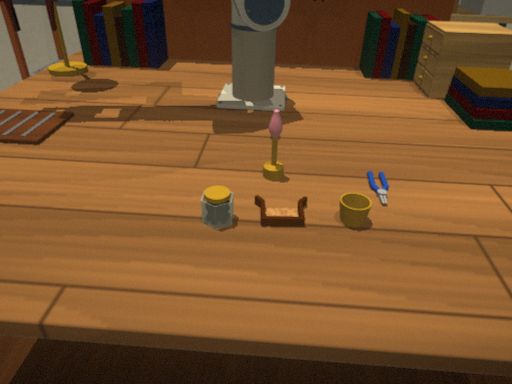

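The top view shows the bay at about (246,178), opening toward the robot, with the stand at about (250,255), the cup at (178,170), the jar at (307,168) and the pliers at (138,228). I'll enlarge this area.

```bash
python3 - <<'E'
import cv2
t=cv2.imread("pics/top0.png")[145:275,200:330];cv2.imwrite("pics/c1.png",cv2.resize(t,None,fx=4.6,fy=4.6,interpolation=cv2.INTER_CUBIC))
t=cv2.imread("pics/scene0.png")[100:240,190:330];cv2.imwrite("pics/c2.png",cv2.resize(t,None,fx=4,fy=4,interpolation=cv2.INTER_CUBIC))
E
```

```text
(no output)
```

View pics/c1.png

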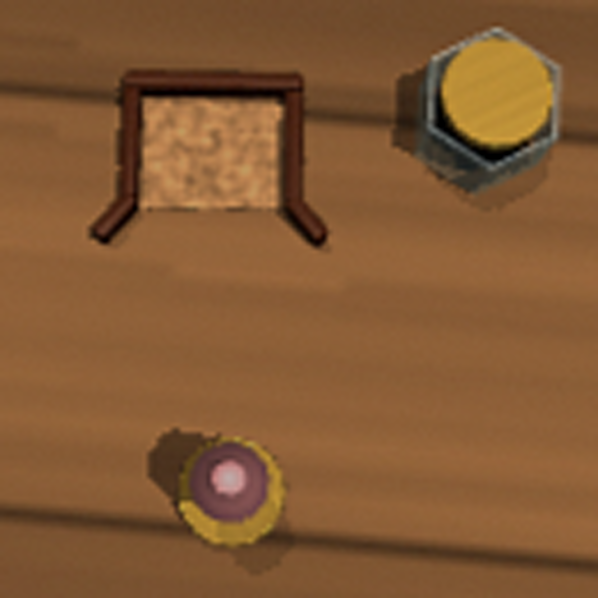

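View pics/c2.png

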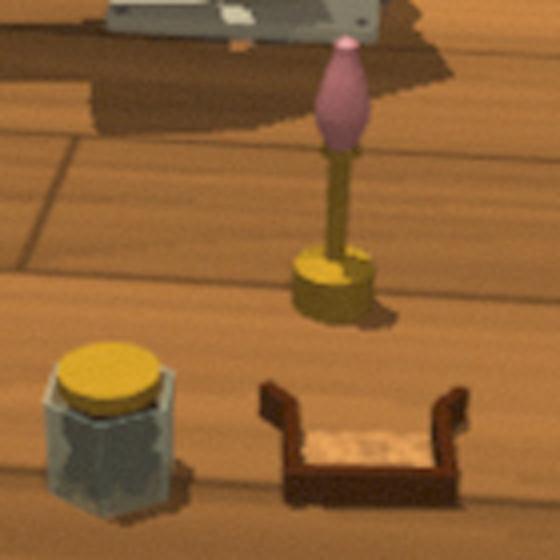

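Crop 1 (top view): the bay's back outer corners are near (124,72) and (302,76), and the lip tips near (98,236) and (320,240). The foot spans columns 181–286 with its front edge at row 547. Crop 2 (scene view): the foot spans columns 293–374, its bottom edge is at row 320, and the finial tip is at (346,40).

```bash
cat >h.py <<'E'
import numpy as np
from scipy.optimize import least_squares
def proj(c,X):
    f=192/np.tan(np.radians(c["fov_y"]/2)); p=np.atleast_2d(X)@np.array(c["R"]).T+c["t"]
    return f*p[:,:2]/p[:,2:]+[c["cx"],c["cy"]]
def ray(c,uv,z):
    f=192/np.tan(np.radians(c["fov_y"]/2)); R=np.array(c["R"]);C=-R.T@c["t"]
    d=R.T@[(uv[0]-c["cx"])/f,(uv[1]-c["cy"])/f,1]; return C+d*(z-C[2])/d[2]
def ring(x,y,r,z,n=72):
    a=np.linspace(0,2*np.pi,n); return np.c_[x+r*np.cos(a),y+r*np.sin(a),0*a+z]
def foot(c,x,y):  # left col,right col,top row,bottom row of foot silhouette
    p=proj(c,np.r_[ring(x,y,23,0),ring(x,y,23,26)]); return p.min(0),p.max(0)
E
python3 - <<'E'
from h import *
import pickle
d=pickle.load(open("d0.pkl","rb"));T=d["top"];S=d["scene"]
for c in(T,S,d["wrist"]):print("cam",-np.array(c["R"]).T@c["t"])
ct=lambda u,v:np.array([200+(u+.5)/4.6-.5,145+(v+.5)/4.6-.5])
cs=lambda u,v:np.array([190+(u+.5)/4-.5,100+(v+.5)/4-.5])
pts=[ct(124,72),ct(302,76),ct(98,238),ct(320,242)]
W=[ray(T,p,20) for p in pts];print(np.round(W,1))
M=np.array([[31,41],[31,-41],[-47,50],[-47,-50]])
def b(p,M):c,s=np.cos(p[2]),np.sin(p[2]);return p[:2]+M@np.array([[c,s],[-s,c]])
r=least_squares(lambda p:(b(p,M)-np.array(W)[:,:2]).ravel(),[600,0,0]);print("bay",r.x,r.fun)
# scene: back wall outer bottom corners z=0, outer top
for uv,z in(((286,502),0),((457,505),0),((286,470),20),((458,472),20)):print("scene bay",ray(S,cs(*uv),z))
for x in [ct(143,97),ct(283,97)]:print("in",ray(T,x,0))
def res(p):
    a,bm=foot(T,*p);e,g=foot(S,*p)
    l,rr,bo=ct(181,0)[0],ct(286,0)[0],ct(0,547)[1]
    L,RR,BO=cs(293,0)[0],cs(374,0)[0],cs(0,320)[1]
    return [a[0]-l,bm[0]-rr,bm[1]-bo,e[0]-L,g[0]-RR,g[1]-BO]
r=least_squares(res,[450,0]);print("stand",r.x,r.fun)
print("tip top",ray(T,ct(229,478),160),"scene",ray(S,cs(346,40),160))
E
```

```text
cam [491.7251202   84.09556009 730.0143734 ]
cam [1291.00302894   99.42706756  454.67559338]
cam [ 228.49392625 -585.508056    383.70732697]
[[698.4 156.1  20. ]
 [703.7  75.5  20. ]
 [621.2 159.7  20. ]
 [628.1  61.4  20. ]]
bay [6.70832181e+02 1.13732315e+02 6.85655753e-02] [ 0.51292615  0.62764578  0.8518704  -0.57806583 -0.66392977  0.73413998
 -0.70086678 -0.78371994]
scene bay [7.03186159e+02 7.53445182e+01 5.68434189e-14]
scene bay [697.02023432 155.77748175   0.        ]
scene bay [704.97606307  74.85227481  20.        ]
scene bay [698.03743587 154.43942098  20.        ]
in [693.00997243 148.11040668   0.        ]
in [698.77713194  83.27477046   0.        ]
stand [515.2362144   89.68943119] [-0.29858556  0.38061715  0.37636715 -0.2577005   0.33698495  0.80016241]
tip top [515.8167225   90.70631551 160.        ] scene [522.53272499  89.62967856 160.        ]
```

```bash
python3 -m handwheel '[[31,-42,0,0,0,0,0.77],[31,-42,0,0,0,0,0.77],[31,-42,0,0,0,0,0.77],[31,-42,0,0,0,0,0.77],[31,-42,0,0,0,0,0.77],[31,-42,0,0,0,0,0.77],[31,-42,0,0,0,0,0.77]]'; python3 -m handwheel '[[31,-42,0,0,0,0,0.77],[31,-42,0,0,0,0,0.77],[31,-42,0,0,0,0,0.77],[31,-42,0,0,0,0,0.77],[31,-42,0,0,0,0,0.77],[31,-42,0,0,0,0,0.77],[31,-42,0,0,0,0,0.77],[0,0,0,0,0,0.11,0.77]]'
cat >>h.py <<'E'
def pose():
    from workcell import sensors; from scipy.spatial.transform import Rotation as Ro
    o=sensors.get_obs();R=Ro.from_rotvec(o["orientation"]).as_matrix();z=R[:,2]
    print("t",o["t"],"p",o["ee_pos"].round(1),"head",np.arctan2(R[1,0],R[0,0]).round(3),"z",z.round(3),"F",o["ft_force"].round(1),"w",round(o["width"],1),"q",o["qpos"].round(2))
    return o["ee_pos"],R
def to(target):
    p,R=pose();print("tool shift",(R.T@(np.array(target)-p)).round(1))
E
python3 -c "
from h import *;to([431,77,222])"
```

```text
t: 1.02
ee_pos: [295.6, -262.0, 222.7]
orientation: [3.115, 0.409, 0.0]
ft_force: [0.4, 0.0, 0.0]
width: 22.3
grasp_force: 0.0
t: 2.02
ee_pos: [429.9, 79.5, 222.7]
orientation: [-3.132, -0.241, -0.001]
ft_force: [-1.1, -0.5, 0.2]
width: 20.0
grasp_force: 0.0
t 2.025 p [429.9  79.5 222.7] head 0.154 z [ 0.001  0.001 -1.   ] F [-1.1 -0.5  0.2] w 20.0 q [0.16 0.14 2.03 0.   0.97 1.57]
tool shift [0.7 2.7 0.7]
```

```bash
python3 -m handwheel '[[0,0,0,0,0.15,0,0.77],[0,0,0,0,0.15,0,0.77],[0,0,0,0,0.15,0,0.77],[0,0,0,0,0.15,0,0.77],[0,0,0,0,0,0,0.77]]'
python3 -c "
from h import *;to([431,77.2,9.5])"
```

```text
t: 2.65
ee_pos: [425.8, 76.2, 220.9]
orientation: [-2.953, -0.225, -0.906]
ft_force: [0.8, 1.1, -0.8]
width: 20.0
grasp_force: 0.0
t 2.65 p [425.8  76.2 220.9] head 0.152 z [ 0.554  0.085 -0.828] F [ 0.8  1.1 -0.8] w 20.0 q [ 0.15 -0.05  2.41  0.01  0.19  1.56]
tool shift [-114.1   -0.2  178.1]
```

```bash
python3 -m handwheel '[[-14,0,22.5,0,0,0,0.77],[-14,0,22.5,0,0,0,0.77],[-14,0,22.5,0,0,0,0.77],[-14,0,22.5,0,0,0,0.77],[-14,0,22.5,0,0,0,0.77],[-14,0,22.5,0,0,0,0.77],[0,0,0,0,0,0,0.77]]'
python3 - <<'E'
from h import *;to([431,77.2,9.5])
from workcell import viewer; import cv2
c=viewer.get_image("top");cv2.imwrite("pics/t1.png",cv2.resize(c["frame"][140:340,150:350],None,fx=3,fy=3,interpolation=cv2.INTER_CUBIC))
E
```

```text
t: 3.52
ee_pos: [438.3, 71.0, 150.0]
orientation: [-2.986, -0.234, -0.747]
ft_force: [-0.4, -0.5, 1.2]
width: 20.3
grasp_force: 0.0
t 3.525 p [438.3  71.  150. ] head 0.151 z [ 0.463  0.09  -0.882] F [-0.4 -0.5  1.2] w 20.3 q [0.11 0.16 2.39 0.37 0.11 1.16]
tool shift [-71.8  -4.9 121.1]
```

View pics/t1.png

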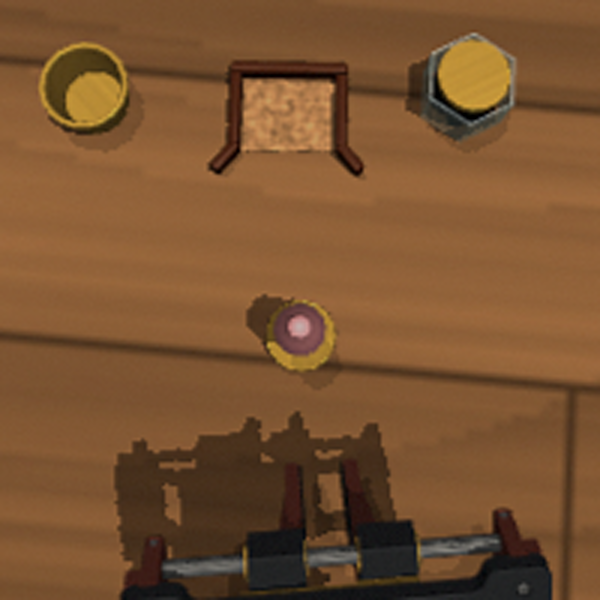

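The picture shows the fingers behind the stand and still high, with the stand untouched at crop (300,330). Joint 5 has hit its lower limit, so this tilt isn't reachable here with the wrist in this branch. I'll work out the wrist geometry.

```bash
cat >k.py <<'E'
from h import *
from scipy.spatial.transform import Rotation as Ro
def fk(P,q):
    a,h,L1,L2,L3,e=P
    ry=lambda t:Ro.from_euler('y',t); rz=lambda t:Ro.from_euler('z',t)
    R=rz(q[0]);p=R.apply([a,0,0])+[0,0,h];R=R*ry(q[1]);p=p+R.apply([0,0,L1])
    R=R*ry(q[2]);p=p+R.apply([e,0,L2]);R=R*rz(q[3])*ry(q[4]);p=p+R.apply([0,0,L3]);R=R*rz(q[5]);return p,R.as_matrix()
D=[([-1.32801,.42388,1.6307,0,1.08854,-.019],[161.65,-603.2,222]),([.16,.14,2.03,0,.97,1.57],[429.9,79.5,222.7]),
([.15,-.05,2.41,.01,.19,1.56],[425.8,76.2,220.9]),([.11,.16,2.39,.37,.11,1.16],[438.3,71,150])]
r=least_squares(lambda P:np.concatenate([fk(P,q)[0]-x for q,x in D]+[.02*(P-np.array([50,300,380,380,250,0]))]),[50,300,380,380,250,0])
P=r.x
E
python3 - <<'E'
from k import *
print(P.round(1),[ (fk(P,q)[0]-x).round(1) for q,x in D]); print(fk(P,D[3][0])[1].round(2), fk(P,D[0][0])[1].round(2))
for th in(.45,.5,.6,.7):
  for rr in (460,500,550,600,640):
    s=least_squares(lambda u:np.r_[fk(P,[0,u[0],u[1],0,np.pi-th-u[0]-u[1],0])[0][[0,2]]-[rr,10]],[.5,2.])
    print(th,rr,s.x.round(2),"q5eff",round(np.pi-th-s.x.sum(),2),s.cost<1)
E
```

```text
[4.000e-01 3.161e+02 5.645e+02 4.846e+02 3.142e+02 7.810e+01] [array([-11.4,  -3.3,  -0.1]), array([  0.4, -10.1,   0.4]), array([  2.6, -10.9,  -0.8]), array([ 0.9, -9.9,  0.4])]
[[-0.17  0.87  0.46]
 [ 0.99  0.14  0.09]
 [ 0.01  0.47 -0.88]] [[-0.26  0.97 -0.  ]
 [ 0.97  0.26  0.  ]
 [ 0.    0.   -1.  ]]
0.45 460 [0.59 2.37] q5eff -0.28 True
0.45 500 [0.6  2.29] q5eff -0.2 True
0.45 550 [0.62 2.19] q5eff -0.11 True
0.45 600 [0.64 2.08] q5eff -0.03 True
0.45 640 [0.67 2.  ] q5eff 0.03 True
0.5 460 [0.62 2.4 ] q5eff -0.38 True
0.5 500 [0.62 2.32] q5eff -0.3 True
0.5 550 [0.63 2.22] q5eff -0.21 True
0.5 600 [0.65 2.11] q5eff -0.12 True
0.5 640 [0.67 2.03] q5eff -0.06 True
0.6 460 [0.68 2.45] q5eff -0.59 True
0.6 500 [0.67 2.37] q5eff -0.5 True
0.6 550 [0.67 2.27] q5eff -0.39 True
0.6 600 [0.68 2.16] q5eff -0.3 True
0.6 640 [0.69 2.08] q5eff -0.23 True
0.7 460 [0.77 2.49] q5eff -0.82 True
0.7 500 [0.74 2.41] q5eff -0.71 True
0.7 550 [0.72 2.31] q5eff -0.59 True
0.7 600 [0.72 2.21] q5eff -0.49 True
0.7 640 [0.73 2.13] q5eff -0.41 True
```

```bash
python3 -m handwheel '[[0,0,0,0.15,0,0,0.77],[0,0,0,0.15,0,0,0.77],[0,0,0,0.06,0,0,0.77],[0,0,0,0,0.1,0,0.77],[0,0,0,0,0,0,0.77]]'
python3 -c "
from h import *;to([431,77.2,60])"
```

```text
t: 4.2
ee_pos: [423.8, 67.1, 140.5]
orientation: [-2.827, -0.269, -0.679]
ft_force: [-0.4, -1.1, 0.1]
width: 20.3
grasp_force: 0.0
t 4.2 p [423.8  67.1 140.5] head 0.142 z [ 0.425  0.256 -0.869] F [-0.4 -1.1  0.1] w 20.3 q [-0.08  0.19  2.41  1.23  0.31  0.15]
tool shift [-29.9   5.8  75.6]
```

```bash
python3 -m handwheel '[[-8,1,16,0,0.04,0,0.77],[-8,1,16,0,0.04,0,0.77],[-8,1,16,0,0.04,0,0.77],[-8,1,16,0,0.04,0,0.77],[-8,1,16,0,0,0,0.77],[0,0,0,0,0,0,0.77]]'
python3 -c "
from h import *;to([431,77.2,60])"
```

```text
t: 4.95
ee_pos: [427.7, 85.3, 70.8]
orientation: [-2.75, -0.256, -0.83]
ft_force: [-0.9, 0.7, 0.2]
width: 20.5
grasp_force: 0.0
t 4.95 p [427.7  85.3  70.8] head 0.113 z [ 0.517  0.293 -0.804] F [-0.9  0.7  0.2] w 20.5 q [-0.07  0.48  2.49  2.4   0.5  -1.05]
tool shift [-4.1 10.6  8. ]
```

```bash
cat >>h.py <<'E'
def goal(x,y,z,phi,th=.6):
    from scipy.spatial.transform import Rotation as Ro
    p,R=pose();G=(Ro.from_euler('z',phi)*Ro.from_euler('x',np.pi)*Ro.from_euler('y',th)).as_matrix()
    print("shift",(R.T@(np.array([x,y,z])-p)).round(1),"turn",Ro.from_matrix(R.T@G).as_rotvec().round(3),"Gz",G[:,2].round(2))
E
python3 -c "
from h import *;goal(443,79,40,.15)"
```

```text
t 4.95 p [427.7  85.3  70.8] head 0.113 z [ 0.517  0.293 -0.804] F [-0.9  0.7  0.2] w 20.5 q [-0.07  0.48  2.49  2.4   0.5  -1.05]
shift [-5.3 15.6 30.8] turn [-0.214 -0.001 -0.031] Gz [ 0.56  0.08 -0.83]
```

```bash
python3 -m handwheel '[[-1,3,6,-0.043,0,-0.006,0.77],[-1,3,6,-0.043,0,-0.006,0.77],[-1,3,6,-0.043,0,-0.006,0.77],[-1,3,6,-0.043,0,-0.006,0.77],[-1,3,6,-0.042,0,-0.007,0.77],[0,0,0,0,0,0,0.77]]'
python3 -c "
from h import *;goal(443,79,9.5,.15)"
```

```text
t: 5.7
ee_pos: [443.8, 76.8, 43.4]
orientation: [-2.948, -0.223, -0.921]
ft_force: [0.2, 0.1, -0.1]
width: 20.3
grasp_force: 0.0
t 5.7 p [443.8  76.8  43.4] head 0.151 z [ 0.563  0.085 -0.822] F [ 0.2  0.1 -0.1] w 20.3 q [ 0.14  0.56  2.47  3.13  0.5  -1.57]
shift [-19.7  -2.3  27.6] turn [-0.    -0.005  0.001] Gz [ 0.56  0.08 -0.83]
```

```bash
python3 -m handwheel '[[-6,-1,9,0,0,0,0.77],[-7,-1,9,0,0,0,0.77],[-7,-0.5,9.5,0,0,0,0.77],[0,0,0,0,0,0,0.77]]'
python3 - <<'E'
from h import *;goal(486.8,85.7,9.5,.15)
from workcell import viewer; import cv2
c=viewer.get_image("top");cv2.imwrite("pics/t2.png",cv2.resize(c["frame"][150:300,185:335],None,fx=4,fy=4,interpolation=cv2.INTER_CUBIC))
E
```

```text
t: 6.2
ee_pos: [441.8, 77.9, 8.6]
orientation: [-2.951, -0.22, -0.918]
ft_force: [0.8, -0.5, -0.6]
width: 19.9
grasp_force: 0.0
t 6.2 p [441.8  77.9   8.6] head 0.149 z [ 0.561  0.084 -0.824] F [ 0.8 -0.5 -0.6] w 19.9 q [ 0.15  0.69  2.47  3.14  0.62 -1.57]
shift [38.2 -1.  25.1] turn [ 0.001 -0.003 -0.001] Gz [ 0.56  0.08 -0.83]
```

View pics/t2.png

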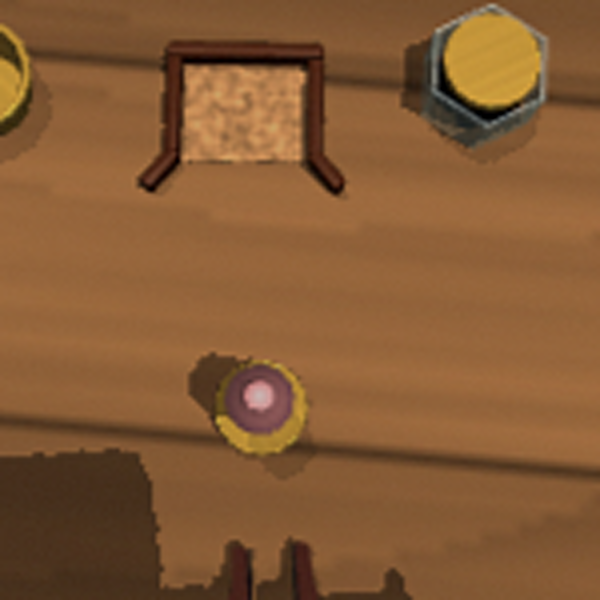

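The top view shows the fingertips at crop (237,545) and (303,545), with the foot centred at (262,405). They line up along the push heading, so I'll push.

```bash
python3 -m handwheel '[[7.4,0,5.1,0,0,0,0.77],[7.4,0,5.1,0,0,0,0.77],[7.4,0,5.1,0,0,0,0.77],[5,0,3.4,0,0,0,0.77],[3.3,0,2.3,0,0,0,0.77],[3.3,0,2.3,0,0,0,0.77],[3.3,0,2.3,0,0,0,0.77],[3.3,0,2.3,0,0,0,0.77],[3.3,0,2.3,0,0,0,0.77],[3.3,0,2.3,0,0,0,0.77]]'
python3 -m handwheel '[[4.1,0,2.8,0,0,0,0.77],[4.1,0,2.8,0,0,0,0.77],[4.1,0,2.8,0,0,0,0.77],[4.1,0,2.8,0,0,0,0.77],[4.1,0,2.8,0,0,0,0.77],[4.1,0,2.8,0,0,0,0.77],[4.1,0,2.8,0,0,0,0.77],[4.1,0,2.8,0,0,0,0.77],[0,0,0,0,0,0,0.77]]'
python3 - <<'E'
from h import *;goal(642.3,109.2,9.5,.15)
from workcell import viewer; import cv2
c=viewer.get_image("top");cv2.imwrite("pics/t3.png",cv2.resize(c["frame"][150:270,200:320],None,fx=5,fy=5,interpolation=cv2.INTER_CUBIC))
E
```

```text
t: 7.5
ee_pos: [497.7, 85.6, 8.1]
orientation: [-2.954, -0.221, -0.917]
ft_force: [-2.4, -0.3, 0.5]
width: 20.4
grasp_force: 1.3
t: 8.62
ee_pos: [538.3, 91.6, 8.8]
orientation: [-2.953, -0.221, -0.921]
ft_force: [-0.6, 0.1, -0.9]
width: 20.6
grasp_force: 0.3
t 8.625 p [538.3  91.6   8.8] head 0.15 z [ 0.562  0.081 -0.823] F [-0.6  0.1 -0.9] w 20.6 q [ 0.15  0.67  2.27  3.15  0.4  -1.58]
shift [87.2 -2.  59.4] turn [ 0.004 -0.004  0.   ] Gz [ 0.56  0.08 -0.83]
```

View pics/t3.png

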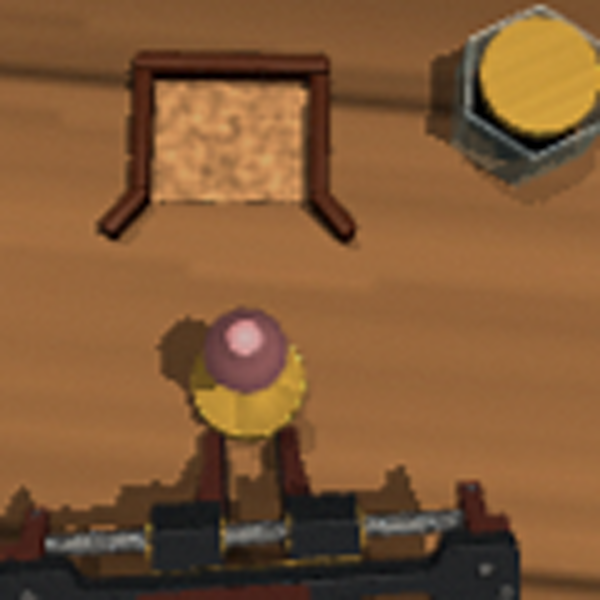

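The stand sits upright in the two-finger cradle at crop (248,380), heading straight for the bay. I'll carry on pushing.

```bash
python3 -m handwheel '[[4.1,-0.1,2.8,0,0,0,0.77],[4.1,-0.1,2.8,0,0,0,0.77],[4.1,-0.1,2.8,0,0,0,0.77],[4.1,-0.1,2.8,0,0,0,0.77],[4.1,-0.1,2.8,0,0,0,0.77],[4.1,-0.1,2.8,0,0,0,0.77],[4.1,-0.1,2.8,0,0,0,0.77],[4.1,-0.1,2.8,0,0,0,0.77],[4.1,-0.1,2.8,0,0,0,0.77],[4.1,-0.1,2.8,0,0,0,0.77]]'
python3 -m handwheel '[[4.1,-0.1,2.8,0,0,0,0.77],[4.1,-0.1,2.8,0,0,0,0.77],[4.1,-0.1,2.8,0,0,0,0.77],[4.1,-0.1,2.8,0,0,0,0.77],[4.1,-0.1,2.8,0,0,0,0.77],[4.1,-0.1,2.8,0,0,0,0.77],[4.1,-0.1,2.8,0,0,0,0.77],[4.1,-0.1,2.8,0,0,0,0.77],[0,0,0,0,0,0,0.77]]'
python3 - <<'E'
from h import *;goal(642.3,109.2,9.5,.15)
from workcell import viewer; import cv2
c=viewer.get_image("top");cv2.imwrite("pics/t4.png",cv2.resize(c["frame"][145:245,200:300],None,fx=6,fy=6,interpolation=cv2.INTER_CUBIC))
E
```

```text
t: 9.93
ee_pos: [586.6, 99.9, 8.6]
orientation: [-2.953, -0.221, -0.918]
ft_force: [-3.2, -0.7, -0.3]
width: 20.1
grasp_force: 1.4
t: 11.05
ee_pos: [626.4, 106.6, 9.1]
orientation: [-2.953, -0.221, -0.92]
ft_force: [-0.4, -0.4, 0.1]
width: 20.0
grasp_force: 0.3
t 11.05 p [626.4 106.6   9.1] head 0.15 z [ 0.562  0.081 -0.823] F [-0.4 -0.4  0.1] w 20.0 q [ 0.15  0.69  2.09  3.16  0.24 -1.59]
shift [13.5 -0.2  8.9] turn [ 0.004 -0.004  0.   ] Gz [ 0.56  0.08 -0.83]
```

View pics/t4.png

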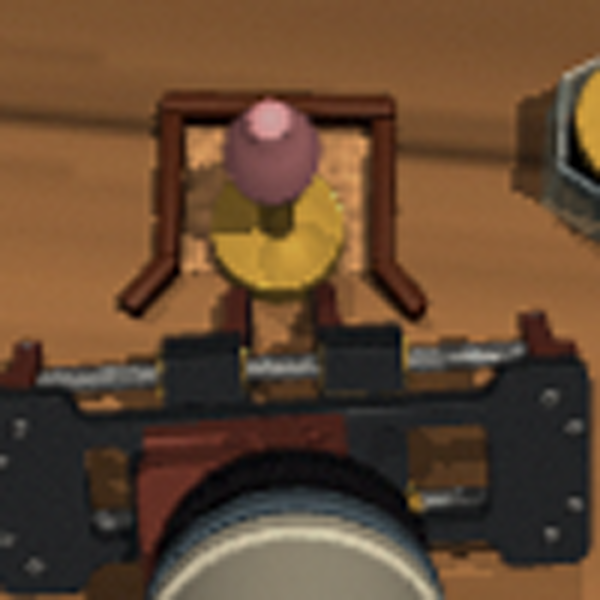

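The foot is inside the bay and centred at crop (277,235), with about 16 mm to go. I'll creep the rest and watch the force.

```bash
python3 -m handwheel '[[1.65,0,1.13,0,0,0,0.77],[1.65,0,1.13,0,0,0,0.77],[1.65,0,1.13,0,0,0,0.77],[1.65,0,1.13,0,0,0,0.77],[1.65,0,1.13,0,0,0,0.77],[1.65,0,1.13,0,0,0,0.77]]'
python3 -m handwheel '[[0.8,0,0.6,0,0,0,0.77],[0.8,0,0.6,0,0,0,0.77]]' 
python3 -c "
from h import *;goal(642.3,109.2,9.5,.15)"
```

```text
t: 11.85
ee_pos: [637.4, 108.3, 8.8]
orientation: [-2.953, -0.221, -0.918]
ft_force: [-3.5, -0.5, 2.5]
width: 20.4
grasp_force: 1.7
t: 12.1
ee_pos: [639.4, 108.5, 8.7]
orientation: [-2.953, -0.221, -0.918]
ft_force: [-3.0, -0.2, 1.2]
width: 20.3
grasp_force: 1.8
t 12.1 p [639.4 108.5   8.7] head 0.15 z [ 0.561  0.081 -0.824] F [-3.  -0.2  1.2] w 20.3 q [ 0.15  0.7   2.06  3.16  0.22 -1.59]
shift [ 2.9 -0.2  1.1] turn [ 0.004 -0.003  0.   ] Gz [ 0.56  0.08 -0.83]
```

```bash
for i in 1; do python3 -m handwheel '[[0.8,0,0.6,0,0,0,0.77],[0.8,0,0.6,0,0,0,0.77]]'; done; python3 -m handwheel '[[0.8,0,0.6,0,0,0,0.77]]'
```

```text
t: 12.35
ee_pos: [641.3, 108.8, 8.7]
orientation: [-2.953, -0.221, -0.918]
ft_force: [-4.3, -1.1, 2.8]
width: 20.3
grasp_force: 1.9
t: 12.48
ee_pos: [642.4, 109.0, 8.7]
orientation: [-2.953, -0.221, -0.919]
ft_force: [-4.4, -0.8, 2.2]
width: 20.1
grasp_force: 1.9
```

Still sliding. I'll go 1 mm at a time until the wall shows in the force.

```bash
python3 -m handwheel '[[0.8,0,0.6,0,0,0,0.77]]' | grep -E "ee|force"; python3 -m handwheel '[[0.8,0,0.6,0,0,0,0.77]]'| grep -E "ee|force"
```

```text
ee_pos: [643.3, 109.2, 8.6]
ft_force: [-4.0, -1.0, 2.4]
grasp_force: 2.0
ee_pos: [644.3, 109.3, 8.5]
ft_force: [-3.6, 0.1, 3.4]
grasp_force: 2.1
```

```bash
python3 -m handwheel '[[0,0,0,0,0,0,0.77]]'| grep -E "ee|force"
```

```text
ee_pos: [644.4, 109.3, 8.6]
ft_force: [-3.5, -0.7, 1.8]
grasp_force: 1.7
```

```bash
python3 -m handwheel '[[0.8,0,0.6,0,0,0,0.77]]' | grep -E "ee|force"; python3 -m handwheel '[[0.8,0,0.6,0,0,0,0.77]]'| grep -E "ee|force"; python3 - <<'E'
from h import *
from workcell import viewer; import cv2
a=viewer.get_image("top");b=viewer.get_image("scene")
A=cv2.resize(a["frame"][150:220,210:280],(400,400),interpolation=cv2.INTER_CUBIC)
B=cv2.resize(b["frame"][170:240,250:320],(400,400),interpolation=cv2.INTER_CUBIC)
cv2.imwrite("pics/t5.png",np.hstack([A,B]))
E
```

```text
ee_pos: [645.0, 109.4, 8.4]
ft_force: [-7.2, -0.2, 5.1]
grasp_force: 3.3
ee_pos: [645.3, 109.5, 8.1]
ft_force: [-9.4, -1.7, 7.0]
grasp_force: 4.9
```

View pics/t5.png

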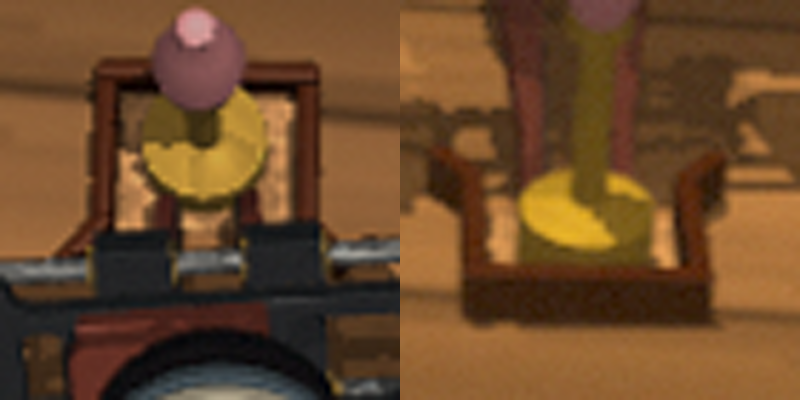

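The foot is at the back wall, upright and about centred: (203,145) in the left half of the crop. The force has risen to 9 N and the tool has stopped advancing, so it's home. I'll retreat straight back along the counter.

```bash
python3 -m handwheel '[[-1.6,0,-1.2,0,0,0,0.77],[-3.3,0,-2.4,0,0,0,0.77],[-4.1,0,-3,0,0,0,0.77],[-8,0,-5.8,0,0,0,0.77],[-8,0,-5.8,0,0,0,0.77],[-8,0,-5.8,0,0,0,0.77],[-8,0,-5.8,0,0,0,0.77],[-8,0,-5.8,0,0,0,0.77],[-8,0,-5.8,0,0,0,0.77],[-8,0,-5.8,0,0,0,0.77]]'
python3 -m handwheel '[[-8,0,-6,0,0,0,0.77],[-8,0,-6,0,0,0,0.77],[-8,0,-6,0,0,0,0.77],[0,0,0,0,0,0,0.77],[0,0,0,0,0,0,0.77]]'
python3 - <<'E'
from h import *
from workcell import viewer; import cv2
pose()
a=viewer.get_image("top");b=viewer.get_image("scene")
A=cv2.resize(a["frame"][140:220,200:280],(400,400),interpolation=cv2.INTER_CUBIC)
B=cv2.resize(b["frame"][140:240,230:330],(400,400),interpolation=cv2.INTER_CUBIC)
cv2.imwrite("pics/t6.png",np.hstack([A,B]))
E
```

```text
t: 14.45
ee_pos: [566.2, 97.7, 10.5]
orientation: [-2.953, -0.221, -0.919]
ft_force: [0.5, 0.2, -0.8]
width: 20.3
grasp_force: 0.0
t: 15.08
ee_pos: [537.6, 93.4, 11.8]
orientation: [-2.953, -0.221, -0.919]
ft_force: [1.6, -0.7, 0.2]
width: 20.2
grasp_force: 0.0
t 15.075 p [537.6  93.4  11.8] head 0.15 z [ 0.562  0.081 -0.823] F [ 1.6 -0.7  0.2] w 20.2 q [ 0.15  0.66  2.27  3.16  0.39 -1.58]
```

View pics/t6.png

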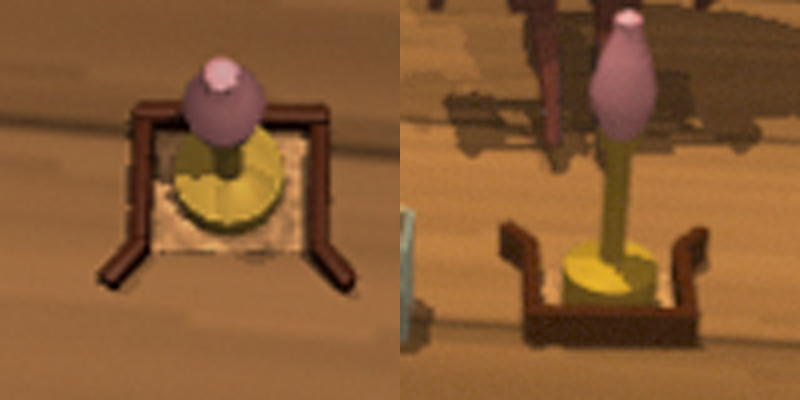

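The stand is upright at the back wall. In the top crop the foot spans columns 173–284 and its near edge is at row 233. I'll check that numerically before handing in.

```bash
python3 - <<'E'
from h import *
import pickle
d=pickle.load(open("d0.pkl","rb"));T=d["top"]
def res(p):
    a,b=foot(T,*p);f=lambda v,o:o+(v+.5)/5-.5
    return [a[0]-f(173,200),b[0]-f(284,200),b[1]-f(233,140)]
r=least_squares(res,[670,110]);w=r.x-[670.8,113.7];c,s=np.cos(.068),np.sin(.068)
print(r.x,r.fun,"in bay",c*w[0]+s*w[1],-s*w[0]+c*w[1])
E
```

```text
[673.98170318 114.47767746] [-0.0982862   0.09834003 -0.0014045 ] in bay 3.2271912428633858 0.5596910448060944
```

```bash
python3 -c "
from workcell import ctrl;print(ctrl.close_job())"
```

```text
the job is handed in; nothing more can be done
None
```

I pushed the stand by its foot into the bay until it stopped against the back wall; it stands upright and centred to about 1 mm, the gripper has backed about 110 mm clear, and the job is handed in, with no verdict returned.

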